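# Weed out the tired spring plunger

## Robot

A 6-joint arm with a two-finger parallel gripper is mounted at the origin on the work surface. World frame = base frame: x ahead of the robot, y to its left, z up, the work surface at z = 0. Lengths are in mm, angles in rad, forces in N, time in s.
With the tool pointing down it reaches from about 275 to 750 mm from the base axis. Payload 10.2 kg.
Tool frame: the origin (TCP) lies at the very end of the fingers, on their centre line; the grasp point (between the pads) lies 19 mm behind it; y points along the fingers, x is the direction in which the jaws open and shut, and the axes are right-handed (so a half turn about y gives the same grasp; the last joint's range is limited). The gripper opens to 85 mm and grips with 20 to 120 N. Pads are 22 mm wide; open, the fingers measure 114 mm over their backs; the gripper's body (76 mm by 85 mm) begins 54 mm behind the grasp point. The pads swing forward as they close: fully open they stand 13 mm farther back than shut.
Start: joints at [-1.513, 0.313, 1.498, -0, 1.331, -0.223], TCP at [145.477, -504.448, 231.294] pointing down, gripper open.
Joint ranges: [-2.94, 2.94], [-0.97, 2.17], [0.19, 2.56], [-1.23, 4.37], [0.02, 3.11], [-2.88, 2.88]. Speed limits (rad/s): [2.39, 2.39, 3.01, 3.14, 3.14, 3.14].

## Interface

Orientations are given as a unit quaternion [w, x, y, z].
In Python, from rig import telemetry, imaging, ctrl gives the robot as it stands.
- The arm moves only by the shell command python3 -m handwheel 'ROWS' [FORCE]. ROWS is JSON, a list of rows, each an object with "delta_pos": the shift along the tool's x, y, z in cm, a list of three; "twist": the turn, a rotation vector about the tool's x, y, z in rad, a list of three; "jaw": the opening, from 0 (shut) to 1 (fully open). A call has exactly 10 rows; each row is the pose to reach, as a shift and turn from the pose commanded when the call began, along the tool's axes at that moment; what a row does not reach only later rows make up. A row lasts 1/12 s, in which the tool goes at most 41.7 mm and 7.16 degrees, less where a joint would pass 70% of its speed; a pose out of reach is approached as far as the arm can. A call with a gripper value outside its range is refused whole. The fingers move at their own pace and stop on an object; FORCE is the grip in N (left out, the last holds). Time passes only in rows, so rows that repeat a pose let the fingers close, or fill a call up. It gives the time, the measured TCP pose, the force and the opening at its end, in the units of the state.
- telemetry.sense(): the state, without advancing time (a new reading comes with each control period).
- imaging.capture(name): name is "scene" or "top" or "wrist"; returns a dict with "frame" (480x640x3 uint8, red, green, blue), "z_map" (480x640 float32, mm along the optical axis (not along the pixel's ray), 0 where there is no reading), "fx", "fy", "cx", "cy" (pixels), "D" ([k1, k2, p1, p2, k3] as OpenCV has them; the pictures are not rectified), "rvec" (rotation vector, rad) and "tvec" (3), from world to camera coordinates, as OpenCV has them. Camera axes: x right, y down, z forward; pixel columns grow to the right and rows downward; lengths in mm; the calibration is good to about 2 mm. A picture is of the moment at which its call begins.
- ctrl.finish_job(): hands the job in, once; it reports no verdict.
The state is a dict: "time_s": time; "joints": joint angles; "dq": joint speeds; "tau": joint torques, N m; "eef_pos": TCP position; "ee_rot": TCP orientation; "force": force on the tool from outside, world axes, zero at the start; "wrist_torque": the same for the moment, N m; "grip_width": opening from 0.0 (shut) to 1.0 (fully open).
Only numpy, scipy, OpenCV 4.12 (cv2) and the standard library are available. Lean on these libraries where they do the work, as an engineer would, in place of code of your own. Each camera call takes 0.05 s, during which the arm holds its last target.

## Task

One of the three identical-looking spring contact units for the cell test jig has a tired spring. Squeeze them end to end, one after another, with the same light grip of about 10 newtons: a good plunger does not give, the tired one goes fully in. Keeping the tired unit squeezed in that grip, carry it to the yellow tray, set it down there on its foot and let go; leave the good units where they lie and do not disturb the amber bottle or the beaker.

Things in the scene. Friction and masses are not known exactly. Their poses are not given: they have to be found in the camera images.
- unit_a_mid (a point): spring contact unit, one of three that look alike (names do not tell which is tired): white block, 40 mm high, on a 46 (x) by 36 (y) mm foot; from its +y end an orange stem carries a steel disc head, 30 mm across, centre 21 mm up. Length along y 56 mm, 44 with plunger fully in. Point: centre of the 56 mm, 20 mm above its underside. z up. 0.17 kg. Gripped end to end it can be both tested and carried
- unit_b_mid (a point): spring contact unit, one of three that look alike (names do not tell which is tired): white block, 40 mm high, on a 46 (x) by 36 (y) mm foot; from its +y end an orange stem carries a steel disc head, 30 mm across, centre 21 mm up. Length along y 56 mm, 44 with plunger fully in. Point: centre of the 56 mm, 20 mm above its underside. z up. 0.17 kg. Gripped end to end it can be both tested and carried
- unit_c_mid (a point): spring contact unit, one of three that look alike (names do not tell which is tired): white block, 40 mm high, on a 46 (x) by 36 (y) mm foot; from its +y end an orange stem carries a steel disc head, 30 mm across, centre 21 mm up. Length along y 56 mm, 44 with plunger fully in. Point: centre of the 56 mm, 20 mm above its underside. z up. 0.17 kg. Gripped end to end it can be both tested and carried
- pin_a (a joint): plunger of unit_a: 0 = fully out, 0.012 m = fully in; springs back when let go. A good spring does not give below 15 N and goes in only about 4 mm at 40 N; the tired spring is fully in at 4.5 N
- pin_b (a joint): plunger of unit_b: 0 = fully out, 0.012 m = fully in; springs back when let go. A good spring does not give below 15 N and goes in only about 4 mm at 40 N; the tired spring is fully in at 4.5 N
- pin_c (a joint): plunger of unit_c: 0 = fully out, 0.012 m = fully in; springs back when let go. A good spring does not give below 15 N and goes in only about 4 mm at 40 N; the tired spring is fully in at 4.5 N
- tray: fixed yellow reject tray, open on top, 170 mm (x) by 200 mm (y) by 22 mm high, walls and floor 5 mm thick; origin at the centre of its underside, on the bench. The similar blue tray holding steel discs is not used
- bottle: bystander: amber bottle, 60 mm across, 130 mm high; origin at the centre of its underside
- beaker: bystander: clear beaker, 72 mm across, 75 mm high; origin at the centre of its underside
Things that resemble listed ones, but are neither listed nor needed, are in the scene too. What is shaped like the part that bears unit_a_mid but black or purple is not meant. Leave any red look-alike of the part that bears unit_b_mid alone.

How it is judged:
By the outcome, as a careful person would: the job done as asked, in the order asked, and still so for the second after the job is handed in, with the robot touching nothing.
It also fails if it takes over 64 s, if anything falls off the work surface, if the arm or the gripper's body presses on something with over 40 N, if the wrist force passes 120 N, or if a joint passes its speed limit or range.

## Working session

There is one attempt and no reset: what is moved stays moved. The work goes in short steps, Python scripts to look and compute and a shell command to move; the robot and the scene stay as the last step left them, time stands still between calls to the robot, and variables do not carry over. Pictures are saved under pics/ and viewed, and the job is handed in when it is done.

```bash
mkdir -p pics; ls; cat > h.py <<'E'
import numpy as np, cv2
from rig import telemetry, imaging, ctrl
def cap(n,tag):
    c=imaging.capture(n); cv2.imwrite(f'pics/{tag}.png',c['frame'][:,:,::-1]); 
    np.savez(f'pics/{tag}.npz',**{k:np.array(v) for k,v in c.items()}); return c
def ld(tag):
    return dict(np.load(f'pics/{tag}.npz'))
def K(c): return np.array([[c['fx'],0,c['cx']],[0,c['fy'],c['cy']],[0,0,1]],float)
def ray(c,uv):
    R,_=cv2.Rodrigues(np.array(c['rvec'],float)); t=np.array(c['tvec'],float).reshape(3)
    p=cv2.undistortPoints(np.array(uv,float).reshape(-1,1,2),K(c),np.array(c['D'],float)).reshape(-1,2)
    d=np.c_[p,np.ones(len(p))]; return R,t,d
def onplane(c,uv,z):
    R,t,d=ray(c,uv); o=-R.T@t; w=d@R; return o+w*((z-o[2])/w[:,2])[:,None]
def depthpt(c,uv):
    R,t,d=ray(c,uv); uv=np.array(uv).reshape(-1,2).astype(int)
    z=c['z_map'][uv[:,1],uv[:,0]]; return (d*z[:,None]-t)@R
E
python3 - <<'E'
from h import *
print(telemetry.sense())
for n in ('scene','top','wrist'): cap(n,n+'0')
E
```

```text
pics
{'time_s': 0.0, 'joints': array([-1.51341050e+00,  3.13411906e-01,  1.49843426e+00, -5.96429925e-05,
        1.33099140e+00, -2.23396590e-01]), 'dq': array([-0.00076607,  0.00187266, -0.00028073, -0.00097568, -0.00070198,
        0.00033823]), 'tau': array([ 1.16011619e-03, -4.12263215e+01, -2.59739721e+01, -1.05831029e-04,
        4.17805175e-03, -1.48896464e-05]), 'eef_pos': array([ 145.44171922, -504.18323103,  230.75562834]), 'ee_rot': array([ 0.56537155, -0.56472609,  0.42541131, -0.42481134]), 'force': array([-0.19001716, -0.53838289, -0.12671858]), 'wrist_torque': array([ 0.06448186, -0.00042276,  0.00388234]), 'grip_width': 1.0036795393753315}
```

View pics/top0.png

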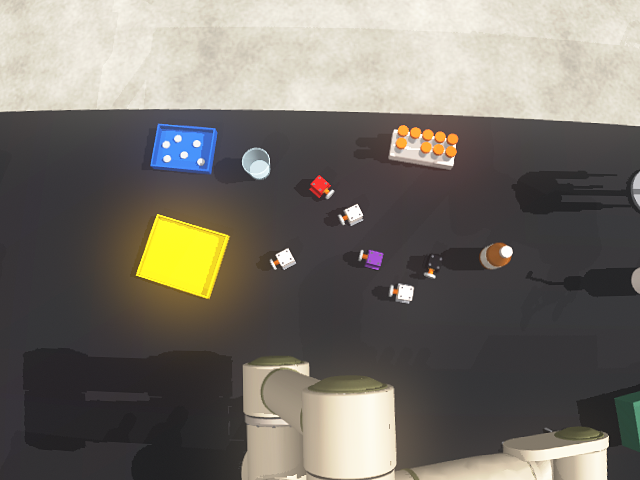

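View pics/scene0.png

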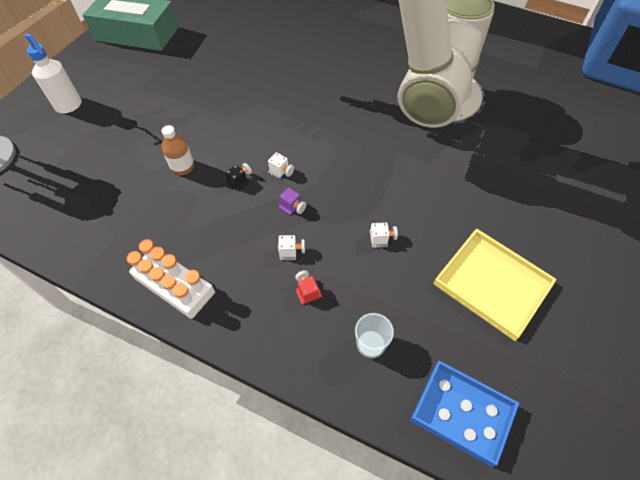

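View pics/wrist0.png

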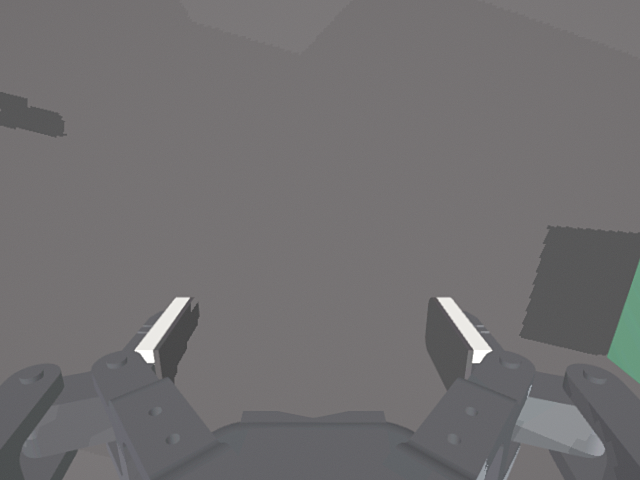

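The top view shows three white units at about (284,259), (351,215) and (402,293), the yellow tray at (183,257), the bottle at (496,255), the beaker at (256,163), and decoys in red, purple and black. Next I'll measure the unit poses.

```bash
python3 - <<'E'
from h import *
c=ld('top0'); f=c['frame']
cr=f[190:315,260:430]; cv2.imwrite('pics/topz.png',cv2.resize(cr[:,:,::-1],None,fx=4.6,fy=4.6,interpolation=cv2.INTER_CUBIC))
hsv=cv2.cvtColor(f,cv2.COLOR_RGB2HSV)
w=((hsv[:,:,1]<40)&(hsv[:,:,2]>205)).astype(np.uint8); w[:120]=0; w[330:]=0
o=(((hsv[:,:,0]<18)&(hsv[:,:,1]>120)&(hsv[:,:,2]>120))).astype(np.uint8)
for nm,m,z in(('w',w,40),('o',o,21)):
  n,l,s,ce=cv2.connectedComponentsWithStats(m)
  for i in range(1,n):
    if s[i,4]>=6 and 200<ce[i,1]<320 and 250<ce[i,0]<450: print(nm,s[i],ce[i].round(1),onplane(c,ce[i],z).round(1), depthpt(c,ce[i]).round(1))
y=((hsv[:,:,0]>22)&(hsv[:,:,0]<36)&(hsv[:,:,1]>150)&(hsv[:,:,2]>150)).astype(np.uint8)
cn=max(cv2.findContours(y,0,2)[0],key=cv2.contourArea); r=cv2.boxPoints(cv2.minAreaRect(cn)); print(onplane(c,r,22).round(1), onplane(c,r,22).mean(0))
for uv in((183,257),(496,252),(256,163)): print(depthpt(c,uv).round(0))
E
```

```text
w [345 204  18  17 180] [353.6 212.3] [[ 656.7 -151.4   40. ]] [[ 657.2 -151.6   37.8]]
w [339 215   6   9  19] [341.5 218.8] [[ 638.8 -121.1   40. ]] [[ 640.  -121.3   34.1]]
w [276 249  20  18 189] [284.9 257.2] [[536.8  18.4  40. ]] [[537.   18.5  38.8]]
w [360 250   3   9  16] [361.1 254. ] [[ 550.4 -172.2   40. ]] [[ 551.5 -172.8   31.7]]
w [271 260   5   9  17] [272.9 264.2] [[518.3  47.7  40. ]] [[518.8  48.2  35.6]]
w [428 274   7   4  18] [431.1 275.2] [[ 501.5 -348.6   40. ]] [[ 501.6 -349.    38.3]]
w [398 284  16  17 198] [405.2 292.1] [[ 458.  -283.5   40. ]] [[ 458.1 -283.7   38.7]]
w [390 286   3   9  19] [391.1 289.8] [[ 462.7 -248.4   40. ]] [[ 463.4 -249.9   28. ]]
o [343 215   5   6  21] [345.  217.2] [[ 647.1 -130.6   21. ]] [[ 647.1 -130.6   21.2]]
o [362 254   6   5  23] [364.4 256.1] [[ 547.8 -182.1   21. ]] [[ 547.1 -181.8   26. ]]
o [274 260   5   6  21] [276.  262.2] [[525.7  42.1  21. ]] [[525.2  41.6  25.5]]
o [428 268   6   6  18] [430.4 270.3] [[ 515.8 -350.9   21. ]] [[ 515.6 -350.5   23.2]]
o [393 289   5   6  24] [395.2 291.2] [[ 460.6 -261.2   21. ]] [[ 460.3 -260.6   26.1]]
[[479.4 407.2  22. ]
 [648.7 366.8  22. ]
 [591.3 165.6  22. ]
 [426.5 208.4  22. ]] [536.47866463 287.00235384  22.        ]
[[ 385.  -88. 1290.]]
[[ 556. -496.   99.]]
[[792. 110.   5.]]
```

View pics/topz.png

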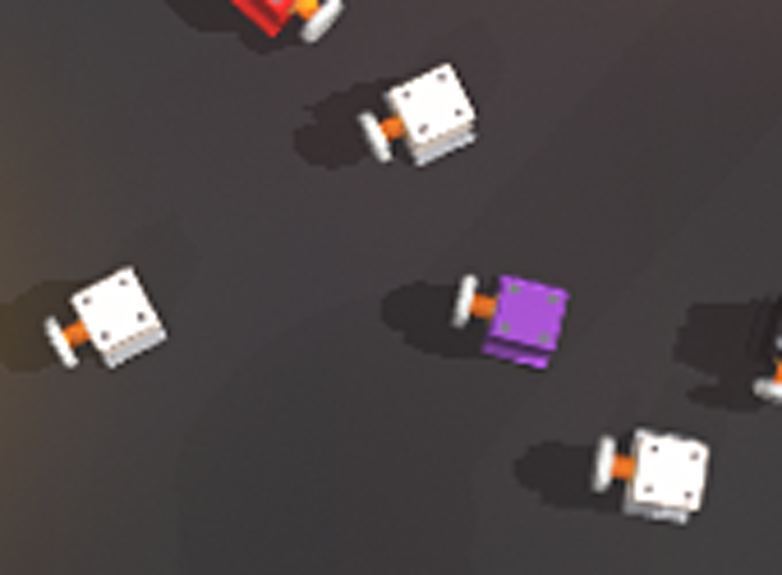

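```bash
cat >> h.py <<'E'
from scipy.spatial.transform import Rotation as Ro
def tool(s):
    q=s['ee_rot']; return Ro.from_quat([q[1],q[2],q[3],q[0]])
def go(pos,yaw_jaw=None,s=None):
    """delta (cm) in tool frame + twist to have TCP at pos, jaw axis x along yaw (deg, mod 180), tool y straight down"""
    s=s or telemetry.sense(); R=tool(s)
    d=R.as_matrix().T@(np.array(pos,float)-s['eef_pos'])/10
    best=None
    if yaw_jaw is not None:
        for k in (0,180):
            a=np.radians(yaw_jaw+k); x=np.array([np.cos(a),np.sin(a),0]); y=np.array([0,0,-1.]); z=np.cross(x,y)
            tw=(R.inv()*Ro.from_matrix(np.c_[x,y,z])).as_rotvec()
            if best is None or np.linalg.norm(tw)<np.linalg.norm(best): best=tw
    print('delta',d.round(2),'twist',None if best is None else best.round(3),'t',round(s['time_s'],2),'tcp',s['eef_pos'].round(1),'J6',s['joints'].round(2))
E
python3 - <<'E'
from h import *
s=telemetry.sense(); print(tool(s).as_matrix().round(3))
c=ld('wrist0'); R,_=cv2.Rodrigues(c['rvec']); print('cam',(-R.T@c['tvec'].reshape(3)).round(1), 'axis',R[2].round(2))
print(onplane(c,[(320,240),(20,20),(620,20),(320,400)],40).round(0))
c=ld('top0'); print('red',onplane(c,[(320,187),(331,195)],30).round(0))
f=c['frame'];hsv=cv2.cvtColor(f,cv2.COLOR_RGB2HSV)
print(np.degrees(np.arctan2(23.7,-11.1)))
for p in ((458,-283,230),(537,18,230),(657,-151,230)): go(p,116 if p[1]>-200 else 96)
E
```

```text
[[ 0.277 -0.     0.961]
 [-0.961  0.001  0.277]
 [-0.001 -1.     0.   ]]
cam [ 213.3 -483.3  373.7] axis [-0.27 -0.08 -0.96]
[[ 117. -517.   40.]
 [ 227. -235.   40.]
 [ 360. -696.   40.]
 [ -50. -566.   40.]]
red [[723. -64.  30.]
 [703. -93.  30.]]
115.09625046269218
delta [-12.6    0.11  36.16] twist [-0.     0.176 -0.001] t 0.15 tcp [ 145.5 -504.2  230.9] J6 [-1.51  0.31  1.5   0.    1.33 -0.22]
delta [-39.33   0.14  52.09] twist [-0.    -0.173 -0.001] t 0.15 tcp [ 145.5 -504.2  230.9] J6 [-1.51  0.31  1.5   0.    1.33 -0.22]
delta [-19.76   0.12  58.94] twist [-0.    -0.173 -0.001] t 0.15 tcp [ 145.5 -504.2  230.9] J6 [-1.51  0.31  1.5   0.    1.33 -0.22]
```

```bash
python3 -m handwheel '[{"delta_pos":[-1.2,0,3.6],"twist":[0,0.02,0],"jaw":1},{"delta_pos":[-2.5,0,7.2],"twist":[0,0.04,0],"jaw":1},{"delta_pos":[-3.8,0,10.8],"twist":[0,0.06,0],"jaw":1},{"delta_pos":[-5.0,0,14.4],"twist":[0,0.08,0],"jaw":1},{"delta_pos":[-6.3,0,18],"twist":[0,0.1,0],"jaw":1},{"delta_pos":[-7.6,0,21.6],"twist":[0,0.12,0],"jaw":1},{"delta_pos":[-8.9,0,25.2],"twist":[0,0.14,0],"jaw":1},{"delta_pos":[-10.2,0,28.8],"twist":[0,0.16,0],"jaw":1},{"delta_pos":[-11.5,0,32.4],"twist":[0,0.176,0],"jaw":1},{"delta_pos":[-12.6,0,36],"twist":[0,0.176,0],"jaw":1}]' 10
python3 - <<'E'
from h import *
s=telemetry.sense(); print(s['time_s'],s['eef_pos'],s['joints'].round(2))
cap('wrist','w1')
E
```

```text
time_s: 0.98
eef_pos: [457.7, -281.9, 231.2]
ee_rot: [0.525, -0.525, 0.473, -0.473]
force: [-0.3, -0.5, 0.7]
grip_width: 0.997
0.9833 [ 457.72766242 -281.90306566  231.23757812] [-0.77  0.34  1.46  0.    1.34  0.7 ]
```

View pics/w1.png

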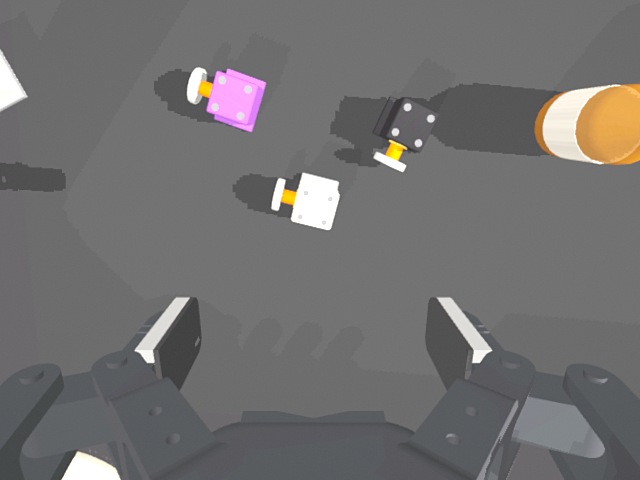

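```bash
cat >> h.py <<'E'
def unit(c,tag,box):
    x0,y0,x1,y1=box; f=c['frame']; hsv=cv2.cvtColor(f,cv2.COLOR_RGB2HSV)
    w=np.zeros(f.shape[:2],np.uint8); o=w.copy()
    sl=np.s_[y0:y1,x0:x1]
    w[sl]=((hsv[sl][:,:,1]<45)&(hsv[sl][:,:,2]>150))
    o[sl]=((hsv[sl][:,:,0]<22)&(hsv[sl][:,:,1]>120)&(hsv[sl][:,:,2]>120))
    cs=[k for k in sorted(cv2.findContours(w,0,1)[0],key=cv2.contourArea)[::-1] if cv2.contourArea(k)>50][:2]
    oc=max(cv2.findContours(o,0,1)[0],key=cv2.contourArea); oc=onplane(c,oc.reshape(-1,2),24).mean(0)
    P=onplane(c,cs[0].reshape(-1,2),40)[:,:2].astype(np.float32)
    r=cv2.minAreaRect(P); print('block',np.round(r[0],1),np.round(r[1],1),round(r[2],1),'stem',oc.round(1))
    if len(cs)>1:
        H=onplane(c,cs[1].reshape(-1,2),21)[:,:2].astype(np.float32); h=cv2.minAreaRect(H); print('head',np.round(h[0],1),np.round(h[1],1),round(h[2],1))
    a0=np.degrees(np.arctan2(oc[1]-r[0][1],oc[0]-r[0][0])); 
    a=min([r[2]+90*k for k in range(-4,5)],key=lambda t:abs((t-a0+180)%360-180)); print('axis rough',round(a0,1),'rect',round(a,1))
    u=np.array([np.cos(np.radians(a)),np.sin(np.radians(a))]); v=np.array([-u[1],u[0]])
    # depth based extents
    R,t,_=ray(c,[(0,0)]); vv,uu=np.mgrid[y0:y1,x0:x1]; uv=np.c_[uu.ravel(),vv.ravel()]
    q=depthpt(c,uv); al=(q[:,:2]-r[0])@u; ac=(q[:,:2]-r[0])@v; k=(np.hypot(al,ac)<60)
    top=k&(q[:,2]>36); up=k&(q[:,2]>14)
    cen=lambda m:(np.percentile(al[m],[1,99]).round(1),np.percentile(ac[m],[1,99]).round(1),q[m,2].max().round(1))
    print('depth top',cen(top),'all',cen(up))
    A=np.percentile(al[up],[1,99]).mean(); B=np.percentile(ac[top],[1,99]).mean()
    print('mid',(np.array(r[0])+u*A+v*B).round(1))
E
python3 - <<'E'
from h import *
unit(ld('w1'),'',(230,160,355,245))
E
```

```text
block [ 462.2 -282.7] [37.7 45.6] 81.9 stem [ 455.6 -255.2   24. ]
head [ 461.9 -246.7] [ 8.2 30.7] 81.7
axis rough 103.4 rect 441.9
depth top (array([-17. ,  35.3]), array([-11.8,  21.4]), np.float64(43.3)) all (array([-16.8,  37.9]), array([-11.9,  21.2]), np.float64(43.3))
mid [ 458.9 -271.5]
```

```bash
python3 - <<'E'
from h import *
c=ld('w1');f=c['frame'][150:250,190:440]
cv2.imwrite('pics/w1z.png',cv2.resize(f[:,:140,::-1],None,fx=5.6,fy=5.6,interpolation=cv2.INTER_CUBIC)[:600])
cv2.imwrite('pics/w1zz.png',cv2.resize(f[:,60:170,::-1],None,fx=6,fy=6,interpolation=cv2.INTER_CUBIC)[:600])
E
```

```text
(no output)
```

View pics/w1zz.png

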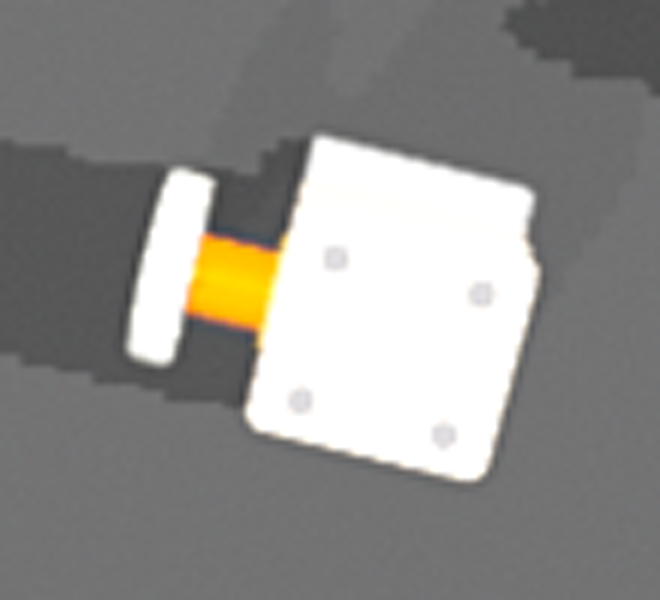

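The zoom shows four rivet dots on the white top face at wrist pixels of about (306,193), (330,199), (300,217) and (324,222.5). The head is to the left, and the axis runs left and slightly up.

```bash
python3 - <<'E'
from h import *
c=ld('w1')
z=np.array([(335,258),(481,294),(301,401),(444,435),(243,420),(478,483),(540,263),(128,360),(183,168),(156,366),(215,178)],float)/6+[250,150]-.4
d=onplane(c,z[:4],40)[:,:2]; print(d.round(1)); 
u=(d[0]-d[1]+d[2]-d[3]);print('axis',np.degrees(np.arctan2(u[1],u[0])),np.linalg.norm(u)/2); u/=np.linalg.norm(u); m=d.mean(0); v=np.array([-u[1],u[0]])
e=onplane(c,z[4:7],40)[:,:2]; print('top edges',((e-m)@u).round(1),((e-m)@v).round(1))
h=onplane(c,z[7:],21)[:,:2];print('m',m,'head',((h-m)@u).round(1),((h-m)@v).round(1))
h=onplane(c,z[[8,10]],36)[:,:2];print('headtop',((h-m)@u).round(1),((h-m)@v).round(1))
# top view
c=ld('top0'); print(onplane(c,[(405.2,292.1)],40))
E
```

```text
[[ 469.3 -272.4]
 [ 466.2 -294.3]
 [ 447.3 -269.5]
 [ 444.3 -291.3]]
axis 82.08793232878133 22.046484602741202
top edges [ 18.7 -17.8 -18.3] [ 16.   17.  -17.6]
m [ 456.77683158 -281.87290207] head [38.4 36.6 33.9 31.4] [ 15.7 -15.7  15.6 -15.4]
headtop [35.8 30.9] [-18.  -17.7]
[[ 457.91333348 -283.59725177   40.        ]]
```

```bash
python3 - <<'E'
from h import *
go((458.2,-272,4),82.1)
E
```

```text
delta [-0.65 22.71 -0.33] twist [-0.002  0.247 -0.002] t 1.03 tcp [ 461.8 -278.5  231.1] J6 [-0.76  0.34  1.46  0.    1.34  0.7 ]
```

```bash
python3 -m handwheel '[{"delta_pos":[0,2,0],"twist":[0,0.08,0],"jaw":1},{"delta_pos":[0,4,0],"twist":[0,0.16,0],"jaw":1},{"delta_pos":[0,6,0],"twist":[0,0.24,0],"jaw":1},{"delta_pos":[0,8,0],"twist":[0,0.245,0],"jaw":1},{"delta_pos":[0,10,0],"twist":[0,0.245,0],"jaw":1},{"delta_pos":[0,10,0],"twist":[0,0.245,0],"jaw":1},{"delta_pos":[0,10,0],"twist":[0,0.245,0],"jaw":1},{"delta_pos":[0,10,0],"twist":[0,0.245,0],"jaw":1},{"delta_pos":[0,10,0],"twist":[0,0.245,0],"jaw":1},{"delta_pos":[0,10,0],"twist":[0,0.245,0],"jaw":1}]'
python3 - <<'E'
from h import *
go((458.2,-272,4),82.1)
c=cap('wrist','w2');f=c['frame']
cv2.imwrite('pics/w2z.png',cv2.resize(f[100:400,160:500,::-1],None,fx=2,fy=2,interpolation=cv2.INTER_CUBIC))
go((458.2,-272,4),82.1)
E
```

```text
time_s: 1.87
eef_pos: [456.8, -284.0, 132.4]
ee_rot: [-0.464, 0.464, -0.533, 0.534]
force: [0.7, -0.3, 0.9]
grip_width: 1.002
delta [-1.22 12.84 -0.05] twist [-0.002 -0.002  0.001] t 1.87 tcp [ 456.8 -284.   132.4] J6 [-0.77  0.44  1.59  0.    1.11  0.94]
delta [-1.21 12.82 -0.04] twist [-0.001 -0.002  0.001] t 1.92 tcp [ 456.7 -283.9  132.2] J6 [-0.77  0.44  1.59  0.    1.11  0.94]
```

View pics/w2z.png

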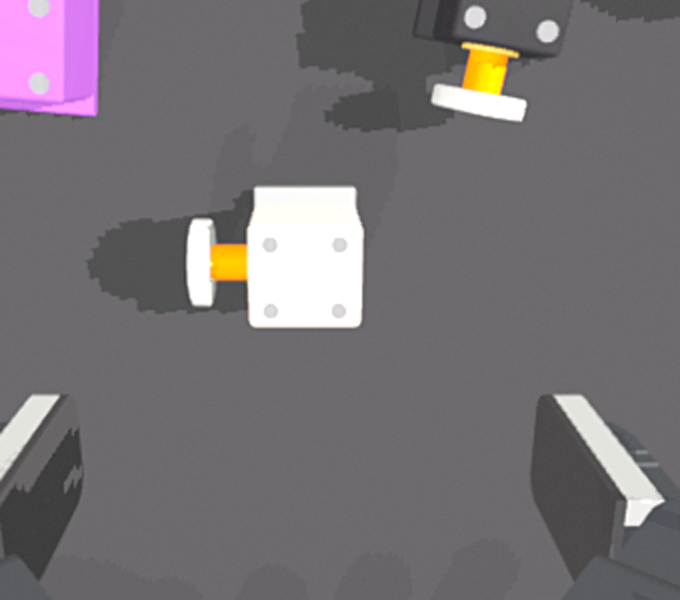

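Settled now: the unit is square to the jaws, with its dots at about (295,222), (330,222), (295,255) and (329,255) and its head outer edge at column 254.

```bash
cat >> h.py <<'E'
def dots(tag,z4,scale,off):
    c=ld(tag); z=np.array(z4,float)/scale+off-.25
    d=onplane(c,z,40)[:,:2]; u=(d[0]-d[1]+d[2]-d[3]); a=np.degrees(np.arctan2(u[1],u[0])); sep=np.linalg.norm(u)/2; u/=np.linalg.norm(u); m=d.mean(0)
    mid=m+10*u; print('axis',a.round(2),'sep',sep.round(1),'block',m.round(1),'mid',mid.round(1)); return mid,a
E
python3 - <<'E'
from h import *
m,a=dots('w2',[(270,245),(340,245),(271,311),(339,311)],2,(160,100))
c=ld('w2'); u=np.array([np.cos(np.radians(a)),np.sin(np.radians(a))])
h=onplane(c,np.array([(188,260)])/2+[160,100],21)[:,:2]; r=onplane(c,np.array([(361,260)])/2+[160,100],40)[:,:2]
print('head end',(h-m)@u,'rear',(r-m)@u)
go((*m,4),a)
E
```

```text
axis 81.95 sep 22.1 block [ 456.6 -282. ] mid [ 458.  -272.1]
head end [30.10048972] rear [-27.98046904]
delta [-1.19 12.82 -0.05] twist [-0.001  0.     0.001] t 1.92 tcp [ 456.7 -283.9  132.2] J6 [-0.77  0.44  1.59  0.    1.11  0.94]
```

```bash
python3 -m handwheel '[{"delta_pos":[-1.2,2,0],"twist":[0,0,0],"jaw":1},{"delta_pos":[-1.2,4.5,0],"twist":[0,0,0],"jaw":1},{"delta_pos":[-1.2,7,0],"twist":[0,0,0],"jaw":1},{"delta_pos":[-1.2,9,0],"twist":[0,0,0],"jaw":1},{"delta_pos":[-1.2,10.5,0],"twist":[0,0,0],"jaw":1},{"delta_pos":[-1.2,11.7,0],"twist":[0,0,0],"jaw":1},{"delta_pos":[-1.2,12.4,0],"twist":[0,0,0],"jaw":1},{"delta_pos":[-1.2,12.7,0],"twist":[0,0,0],"jaw":1},{"delta_pos":[-1.2,12.7,0],"twist":[0,0,0],"jaw":1},{"delta_pos":[-1.2,12.7,0],"twist":[0,0,0],"jaw":1}]' 10
python3 - <<'E'
from h import *
go((458,-272.1,4),82); cap('wrist','w3')
E
```

```text
time_s: 2.75
eef_pos: [458.5, -272.0, 5.0]
ee_rot: [-0.464, 0.464, -0.533, 0.534]
force: [0.3, 0.2, 0.1]
grip_width: 1.001
delta [ 0.01  0.1  -0.05] twist [-0.001 -0.001  0.001] t 2.75 tcp [ 458.5 -272.     5. ] J6 [-0.76  0.62  1.7   0.    0.82  0.96]
```

View pics/w3.png

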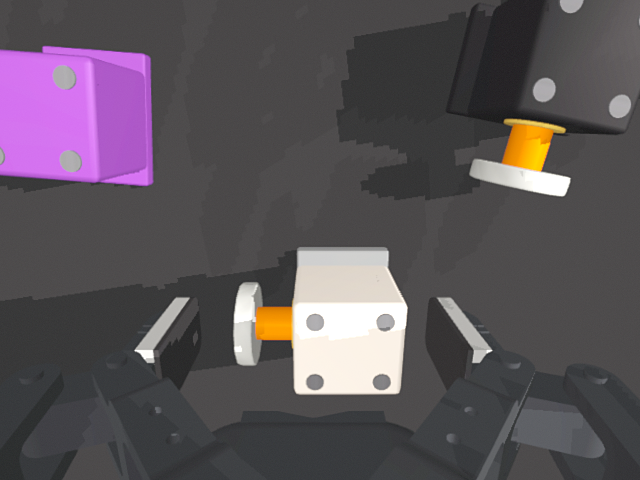

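```bash
python3 -m handwheel '[{"delta_pos":[0,0,0],"twist":[0,0,0],"jaw":0.9},{"delta_pos":[0,0,0],"twist":[0,0,0],"jaw":0.85},{"delta_pos":[0,0,0],"twist":[0,0,0],"jaw":0.8},{"delta_pos":[0,0,0],"twist":[0,0,0],"jaw":0.75},{"delta_pos":[0,0,0],"twist":[0,0,0],"jaw":0.7},{"delta_pos":[0,0,0],"twist":[0,0,0],"jaw":0.65},{"delta_pos":[0,0,0],"twist":[0,0,0],"jaw":0.6},{"delta_pos":[0,0,0],"twist":[0,0,0],"jaw":0.5},{"delta_pos":[0,0,0],"twist":[0,0,0],"jaw":0.4},{"delta_pos":[0,0,0],"twist":[0,0,0],"jaw":0.4}]' 10
python3 - <<'E'
from h import *
go((458,-272.1,4),82); cap('wrist','w4'); print(telemetry.sense()['grip_width'],telemetry.sense()['force'])
E
```

```text
time_s: 3.63
eef_pos: [458.3, -272.2, 4.7]
ee_rot: [-0.464, 0.464, -0.533, 0.534]
force: [-2.6, -2.2, 5.7]
grip_width: 0.645
delta [-0.01  0.07 -0.03] twist [-0.001 -0.001  0.001] t 3.63 tcp [ 458.3 -272.2    4.7] J6 [-0.76  0.62  1.7  -0.    0.82  0.96]
0.6400979316075712 [-2.08817841 -1.60559608  5.62451102]
```

View pics/w4.png

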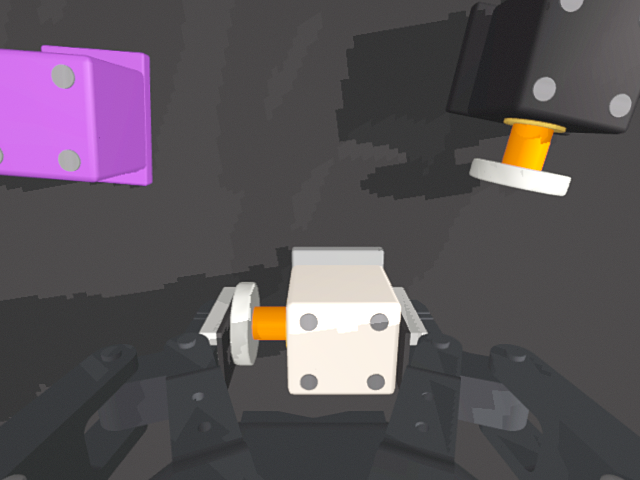

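Opening is 0.64 × 85 ≈ 54 mm and the plunger looks out. I'll hold once more to confirm it has settled.

```bash
python3 -m handwheel '[{"delta_pos":[0,0,0],"twist":[0,0,0],"jaw":0.4},{"delta_pos":[0,0,0],"twist":[0,0,0],"jaw":0.4},{"delta_pos":[0,0,0],"twist":[0,0,0],"jaw":0.4},{"delta_pos":[0,0,0],"twist":[0,0,0],"jaw":0.4},{"delta_pos":[0,0,0],"twist":[0,0,0],"jaw":0.4},{"delta_pos":[0,0,0],"twist":[0,0,0],"jaw":0.4},{"delta_pos":[0,0,0],"twist":[0,0,0],"jaw":0.4},{"delta_pos":[0,0,0],"twist":[0,0,0],"jaw":0.4},{"delta_pos":[0,0,0],"twist":[0,0,0],"jaw":0.4},{"delta_pos":[0,0,0],"twist":[0,0,0],"jaw":0.4}]' 10
python3 -c "
from h import *
c=cap('wrist','w5'); s=telemetry.sense(); print(s['grip_width'],s['force'])
print(np.abs(c['frame'].astype(int)-ld('w4')['frame']).max(2)[240:400,200:430].mean())"
```

```text
time_s: 4.52
eef_pos: [458.2, -272.2, 4.7]
ee_rot: [-0.464, 0.464, -0.533, 0.534]
force: [-1.8, -1.5, 4.7]
grip_width: 0.641
0.6411521975093334 [-1.77724641 -1.02084453  5.13909372]
1.2143478260869565
```

Good spring: it held at full length. Open and rise.

```bash
python3 -m handwheel '[{"delta_pos":[0,0,0],"twist":[0,0,0],"jaw":0.75},{"delta_pos":[0,0,0],"twist":[0,0,0],"jaw":0.9},{"delta_pos":[0,0,0],"twist":[0,0,0],"jaw":1},{"delta_pos":[0,0,0],"twist":[0,0,0],"jaw":1},{"delta_pos":[0,0,0],"twist":[0,0,0],"jaw":1},{"delta_pos":[0,-1,0],"twist":[0,0,0],"jaw":1},{"delta_pos":[0,-3,0],"twist":[0,0,0],"jaw":1},{"delta_pos":[0,-6,0],"twist":[0,0,0],"jaw":1},{"delta_pos":[0,-9,0],"twist":[0,0,0],"jaw":1},{"delta_pos":[0,-12,0],"twist":[0,0,0],"jaw":1}]' 10
python3 - <<'E'
from h import *
go((537,25,131),116); go((650,-140,131),116)
E
```

```text
time_s: 5.4
eef_pos: [458.0, -271.5, 126.4]
ee_rot: [-0.464, 0.464, -0.534, 0.534]
force: [0.4, -0.3, 1.3]
grip_width: 1.0
delta [-30.46  -0.46   3.68] twist [-0.    -0.594  0.   ] t 5.4 tcp [ 458.  -271.5  126.4] J6 [-0.76  0.43  1.62  0.    1.09  0.96]
delta [-15.7   -0.46  17.18] twist [-0.    -0.594  0.   ] t 5.4 tcp [ 458.  -271.5  126.4] J6 [-0.76  0.43  1.62  0.    1.09  0.96]
```

```bash
python3 -m handwheel '[{"delta_pos":[-2,-0.5,2.2],"twist":[0,-0.08,0],"jaw":1},{"delta_pos":[-4.5,-0.5,5],"twist":[0,-0.18,0],"jaw":1},{"delta_pos":[-7,-0.5,7.7],"twist":[0,-0.3,0],"jaw":1},{"delta_pos":[-9.5,-0.5,10.4],"twist":[0,-0.4,0],"jaw":1},{"delta_pos":[-12,-0.5,13.1],"twist":[0,-0.5,0],"jaw":1},{"delta_pos":[-14,-0.5,15.3],"twist":[0,-0.57,0],"jaw":1},{"delta_pos":[-15.5,-0.5,17],"twist":[0,-0.59,0],"jaw":1},{"delta_pos":[-15.7,-0.5,17.2],"twist":[0,-0.59,0],"jaw":1},{"delta_pos":[-15.7,-0.5,17.2],"twist":[0,-0.59,0],"jaw":1},{"delta_pos":[-15.7,-0.5,17.2],"twist":[0,-0.59,0],"jaw":1}]' 10
python3 - <<'E'
from h import *
c=cap('wrist','w6');f=c['frame']
cv2.imwrite('pics/w6z.png',cv2.resize(f[100:400,160:500,::-1],None,fx=2,fy=2,interpolation=cv2.INTER_CUBIC))
E
```

```text
time_s: 6.23
eef_pos: [649.8, -140.7, 129.5]
ee_rot: [-0.599, 0.599, -0.376, 0.376]
force: [-1.0, -0.9, 0.1]
grip_width: 1.004
```

View pics/w6z.png

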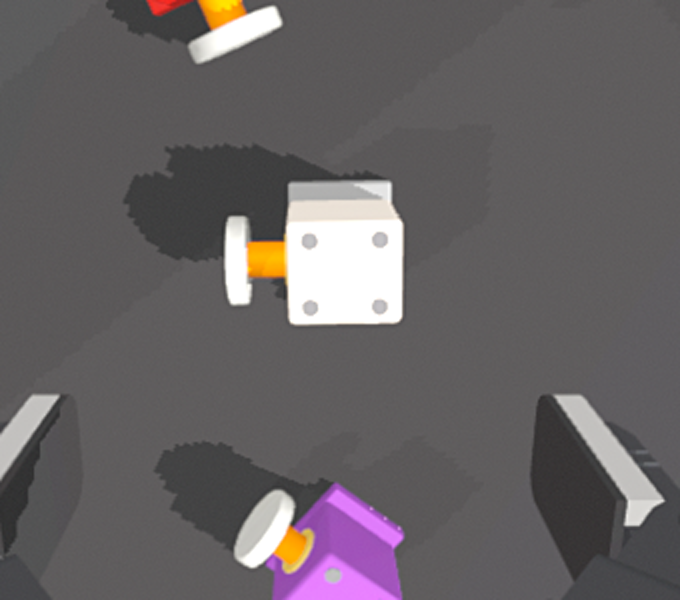

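View pics/w6.png

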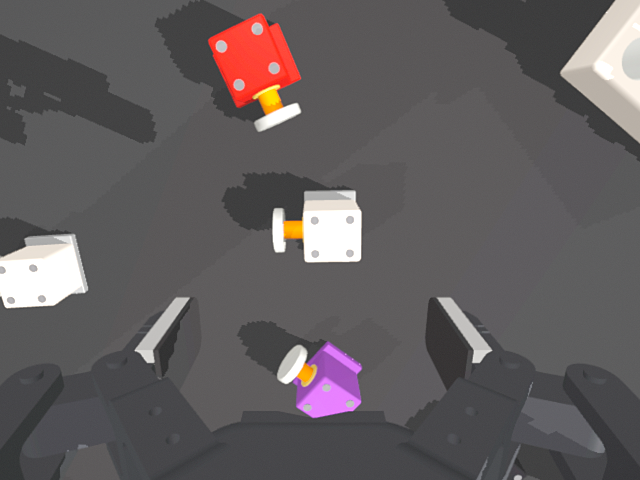

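The unit is square between the jaws, with its dots at about (314,220), (350,220), (315,254) and (350,253). Purple and red are clear.

```bash
python3 - <<'E'
from h import *
m,a=dots('w6',[(309,241),(380,240),(310,308),(380,307)],2,(160,100))
u=np.array([np.cos(np.radians(a)),np.sin(np.radians(a))]); m=m-1.5*u
go((*m,4.5),a)
c=ld('w6'); s=telemetry.sense()
for b in (380,): print()
E
```

```text
axis 116.58 sep 22.3 block [ 656.6 -149.3] mid [ 652.2 -140.4]
delta [ 0.19 12.51  0.27] twist [ 0.    -0.015 -0.   ] t 6.28 tcp [ 649.6 -141.1  129.6] J6 [-0.39  0.71  1.15 -0.    1.28  0.73]
```

```bash
python3 -m handwheel '[{"delta_pos":[0.2,2,0.27],"twist":[0,-0.015,0],"jaw":1},{"delta_pos":[0.2,4.5,0.27],"twist":[0,-0.015,0],"jaw":1},{"delta_pos":[0.2,7,0.27],"twist":[0,-0.015,0],"jaw":1},{"delta_pos":[0.2,9,0.27],"twist":[0,-0.015,0],"jaw":1},{"delta_pos":[0.2,10.5,0.27],"twist":[0,-0.015,0],"jaw":1},{"delta_pos":[0.2,11.7,0.27],"twist":[0,-0.015,0],"jaw":1},{"delta_pos":[0.2,12.3,0.27],"twist":[0,-0.015,0],"jaw":1},{"delta_pos":[0.2,12.5,0.27],"twist":[0,-0.015,0],"jaw":1},{"delta_pos":[0.2,12.5,0.27],"twist":[0,-0.015,0],"jaw":1},{"delta_pos":[0.2,12.5,0.27],"twist":[0,-0.015,0],"jaw":1}]' 10
python3 - <<'E'
from h import *
go((652.9,-141.7,4.5),116.6); cap('wrist','w7')
E
```

```text
time_s: 7.12
eef_pos: [654.1, -141.3, 5.4]
ee_rot: [0.602, -0.602, 0.371, -0.372]
force: [-0.8, 0.0, 0.6]
grip_width: 1.0
delta [-0.02  0.09 -0.13] twist [-0.001  0.     0.001] t 7.12 tcp [ 654.1 -141.3    5.4] J6 [-0.39  0.85  1.23 -0.    1.06  0.72]
```

View pics/w7.png

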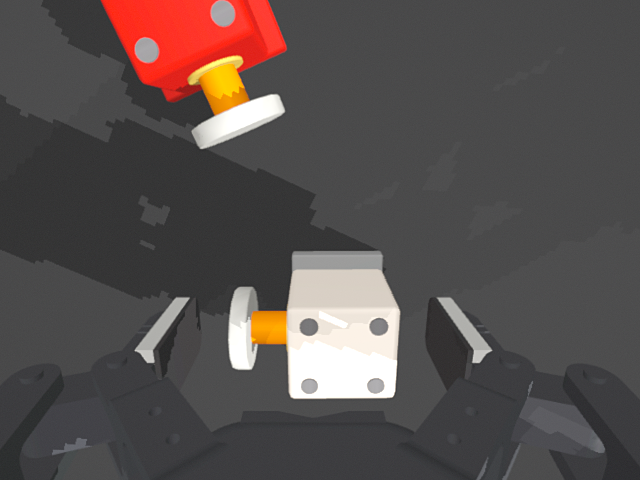

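The dots at columns 309 and 379 match the centred C picture, so I'll squeeze.

```bash
python3 -m handwheel '[{"delta_pos":[0,0,0],"twist":[0,0,0],"jaw":0.85},{"delta_pos":[0,0,0],"twist":[0,0,0],"jaw":0.75},{"delta_pos":[0,0,0],"twist":[0,0,0],"jaw":0.7},{"delta_pos":[0,0,0],"twist":[0,0,0],"jaw":0.65},{"delta_pos":[0,0,0],"twist":[0,0,0],"jaw":0.6},{"delta_pos":[0,0,0],"twist":[0,0,0],"jaw":0.5},{"delta_pos":[0,0,0],"twist":[0,0,0],"jaw":0.4},{"delta_pos":[0,0,0],"twist":[0,0,0],"jaw":0.4},{"delta_pos":[0,0,0],"twist":[0,0,0],"jaw":0.4},{"delta_pos":[0,0,0],"twist":[0,0,0],"jaw":0.4}]' 10
python3 -m handwheel '[{"delta_pos":[0,0,0],"twist":[0,0,0],"jaw":0.4},{"delta_pos":[0,0,0],"twist":[0,0,0],"jaw":0.4},{"delta_pos":[0,0,0],"twist":[0,0,0],"jaw":0.4},{"delta_pos":[0,0,0],"twist":[0,0,0],"jaw":0.4},{"delta_pos":[0,0,0],"twist":[0,0,0],"jaw":0.4},{"delta_pos":[0,0,0],"twist":[0,0,0],"jaw":0.4},{"delta_pos":[0,0,0],"twist":[0,0,0],"jaw":0.4},{"delta_pos":[0,0,0],"twist":[0,0,0],"jaw":0.4},{"delta_pos":[0,0,0],"twist":[0,0,0],"jaw":0.4},{"delta_pos":[0,0,0],"twist":[0,0,0],"jaw":0.4}]' 10
python3 -c "
from h import *
cap('wrist','w8')"
```

```text
time_s: 8.0
eef_pos: [654.8, -142.0, 5.8]
ee_rot: [0.602, -0.602, 0.37, -0.373]
force: [1.2, -2.7, 6.8]
grip_width: 0.511
time_s: 8.83
eef_pos: [654.8, -141.9, 5.8]
ee_rot: [0.602, -0.602, 0.37, -0.373]
force: [0.6, -3.6, 6.2]
grip_width: 0.507
```

View pics/w8.png

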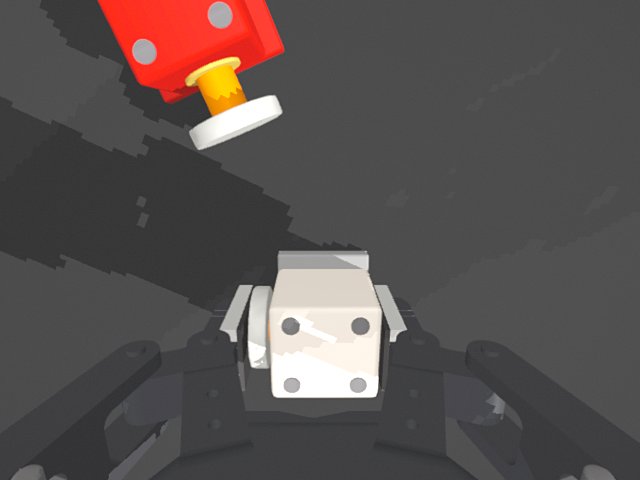

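The jaws closed to 0.507 × 85 ≈ 43 mm and the head is flush against the block, so this is the tired unit. The task asks for all of them to be squeezed, so I'll release it, test the third and come back.

```bash
python3 -m handwheel '[{"delta_pos":[0,0,0],"twist":[0,0,0],"jaw":0.6},{"delta_pos":[0,0,0],"twist":[0,0,0],"jaw":0.75},{"delta_pos":[0,0,0],"twist":[0,0,0],"jaw":0.9},{"delta_pos":[0,0,0],"twist":[0,0,0],"jaw":1},{"delta_pos":[0,0,0],"twist":[0,0,0],"jaw":1},{"delta_pos":[0,-1,0],"twist":[0,0,0],"jaw":1},{"delta_pos":[0,-3,0],"twist":[0,0,0],"jaw":1},{"delta_pos":[0,-6,0],"twist":[0,0,0],"jaw":1},{"delta_pos":[0,-9,0],"twist":[0,0,0],"jaw":1},{"delta_pos":[0,-12.5,0],"twist":[0,0,0],"jaw":1}]' 10
python3 - <<'E'
from h import *
go((532.5,27.5,130),116)
E
```

```text
time_s: 9.72
eef_pos: [653.1, -140.7, 130.6]
ee_rot: [-0.602, 0.602, -0.372, 0.371]
force: [0.0, -0.9, -0.7]
grip_width: 1.001
delta [-20.44   0.08  -3.25] twist [ 0.001  0.011 -0.001] t 9.72 tcp [ 653.1 -140.7  130.6] J6 [-0.39  0.71  1.14  0.    1.29  0.72]
```

```bash
python3 -m handwheel '[{"delta_pos":[-2,0,-0.3],"twist":[0,0.01,0],"jaw":1},{"delta_pos":[-5,0,-0.8],"twist":[0,0.01,0],"jaw":1},{"delta_pos":[-8.5,0,-1.4],"twist":[0,0.01,0],"jaw":1},{"delta_pos":[-12,0,-2],"twist":[0,0.01,0],"jaw":1},{"delta_pos":[-15.5,0,-2.6],"twist":[0,0.01,0],"jaw":1},{"delta_pos":[-18.5,0,-3],"twist":[0,0.01,0],"jaw":1},{"delta_pos":[-20.4,0,-3.2],"twist":[0,0.01,0],"jaw":1},{"delta_pos":[-20.4,0,-3.2],"twist":[0,0.01,0],"jaw":1},{"delta_pos":[-20.4,0,-3.2],"twist":[0,0.01,0],"jaw":1},{"delta_pos":[-20.4,0,-3.2],"twist":[0,0.01,0],"jaw":1}]' 10
python3 - <<'E'
from h import *
c=cap('wrist','w9');f=c['frame']
cv2.imwrite('pics/w9z.png',cv2.resize(f[100:400,160:500,::-1],None,fx=2,fy=2,interpolation=cv2.INTER_CUBIC))
E
```

```text
time_s: 10.55
eef_pos: [534.3, 26.5, 129.9]
ee_rot: [0.6, -0.6, 0.374, -0.375]
force: [-0.3, -0.9, -0.5]
grip_width: 0.998
```

View pics/w9z.png

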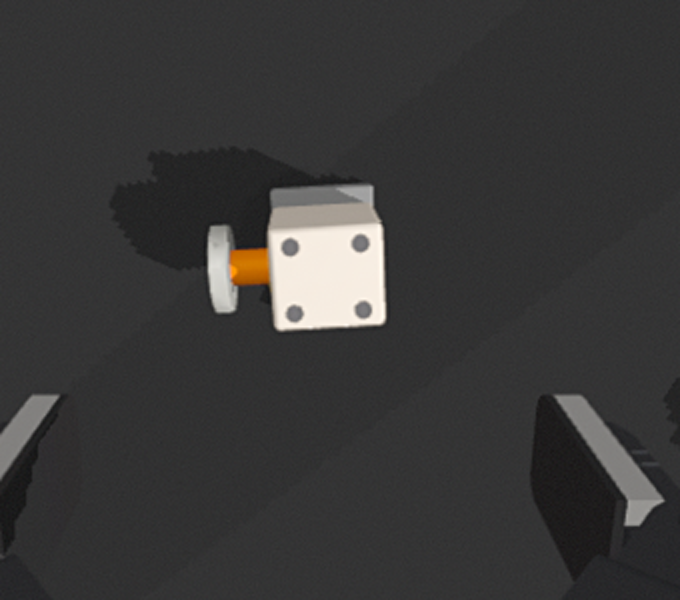

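The third unit's dots are at zoom (290,247), (361,243), (294,314) and (363,310), so it's turned about 3° from the jaws.

```bash
python3 - <<'E'
from h import *
m,a=dots('w9',[(290,247),(361,243),(294,314),(363,310)],2,(160,100))
u=np.array([np.cos(np.radians(a)),np.sin(np.radians(a))]); m=m-1.5*u
go((*m,4.5),a)
E
```

```text
axis 119.44 sep 22.2 block [537.4  22.3] mid [532.5  31. ]
delta [-0.36 12.51  0.05] twist [-0.001 -0.06   0.001] t 10.6 tcp [534.3  26.3 129.6] J6 [-0.17  0.43  1.6  -0.    1.1   0.95]
```

```bash
python3 -m handwheel '[{"delta_pos":[-0.36,2,0.05],"twist":[0,-0.06,0],"jaw":1},{"delta_pos":[-0.36,4.5,0.05],"twist":[0,-0.06,0],"jaw":1},{"delta_pos":[-0.36,7,0.05],"twist":[0,-0.06,0],"jaw":1},{"delta_pos":[-0.36,9,0.05],"twist":[0,-0.06,0],"jaw":1},{"delta_pos":[-0.36,10.5,0.05],"twist":[0,-0.06,0],"jaw":1},{"delta_pos":[-0.36,11.7,0.05],"twist":[0,-0.06,0],"jaw":1},{"delta_pos":[-0.36,12.3,0.05],"twist":[0,-0.06,0],"jaw":1},{"delta_pos":[-0.36,12.5,0.05],"twist":[0,-0.06,0],"jaw":1},{"delta_pos":[-0.36,12.5,0.05],"twist":[0,-0.06,0],"jaw":1},{"delta_pos":[-0.36,12.5,0.05],"twist":[0,-0.06,0],"jaw":1}]' 10
python3 - <<'E'
from h import *
go((533.2,29.7,4.5),119.4); cap('wrist','w10')
E
```

```text
time_s: 11.43
eef_pos: [533.1, 30.2, 4.9]
ee_rot: [0.611, -0.611, 0.356, -0.357]
force: [0.4, -0.3, 0.8]
grip_width: 0.998
delta [ 0.05  0.04 -0.01] twist [-0.001  0.001  0.001] t 11.43 tcp [533.1  30.2   4.9] J6 [-0.16  0.62  1.7   0.    0.82  0.89]
```

View pics/w10.png

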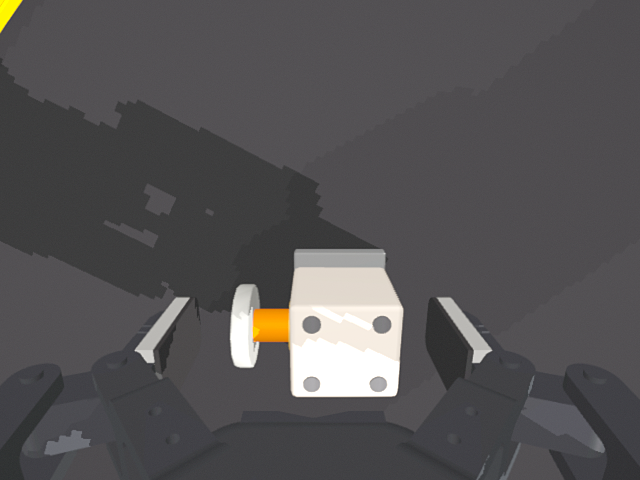

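```bash
python3 -m handwheel '[{"delta_pos":[0.1,0,0],"twist":[0,0,0],"jaw":1},{"delta_pos":[0.1,0,0],"twist":[0,0,0],"jaw":1},{"delta_pos":[0.1,0,0],"twist":[0,0,0],"jaw":0.85},{"delta_pos":[0.1,0,0],"twist":[0,0,0],"jaw":0.75},{"delta_pos":[0.1,0,0],"twist":[0,0,0],"jaw":0.7},{"delta_pos":[0.1,0,0],"twist":[0,0,0],"jaw":0.65},{"delta_pos":[0.1,0,0],"twist":[0,0,0],"jaw":0.6},{"delta_pos":[0.1,0,0],"twist":[0,0,0],"jaw":0.5},{"delta_pos":[0.1,0,0],"twist":[0,0,0],"jaw":0.4},{"delta_pos":[0.1,0,0],"twist":[0,0,0],"jaw":0.4}]' 10
python3 -m handwheel '[{"delta_pos":[0,0,0],"twist":[0,0,0],"jaw":0.4},{"delta_pos":[0,0,0],"twist":[0,0,0],"jaw":0.4},{"delta_pos":[0,0,0],"twist":[0,0,0],"jaw":0.4},{"delta_pos":[0,0,0],"twist":[0,0,0],"jaw":0.4},{"delta_pos":[0,0,0],"twist":[0,0,0],"jaw":0.4},{"delta_pos":[0,0,0],"twist":[0,0,0],"jaw":0.4},{"delta_pos":[0,0,0],"twist":[0,0,0],"jaw":0.4},{"delta_pos":[0,0,0],"twist":[0,0,0],"jaw":0.4},{"delta_pos":[0,0,0],"twist":[0,0,0],"jaw":0.4},{"delta_pos":[0,0,0],"twist":[0,0,0],"jaw":0.4}]' 10
python3 -m handwheel '[{"delta_pos":[0,0,0],"twist":[0,0,0],"jaw":0.75},{"delta_pos":[0,0,0],"twist":[0,0,0],"jaw":0.9},{"delta_pos":[0,0,0],"twist":[0,0,0],"jaw":1},{"delta_pos":[0,0,0],"twist":[0,0,0],"jaw":1},{"delta_pos":[0,0,0],"twist":[0,0,0],"jaw":1},{"delta_pos":[0,-1,0],"twist":[0,0,0],"jaw":1},{"delta_pos":[0,-3,0],"twist":[0,0,0],"jaw":1},{"delta_pos":[0,-6,0],"twist":[0,0,0],"jaw":1},{"delta_pos":[0,-9,0],"twist":[0,0,0],"jaw":1},{"delta_pos":[0,-12.5,0],"twist":[0,0,0],"jaw":1}]' 10
python3 - <<'E'
from h import *
go((650,-137,130),116.6)
E
```

```text
time_s: 12.32
eef_pos: [533.3, 29.4, 4.7]
ee_rot: [0.611, -0.611, 0.356, -0.357]
force: [-1.4, -2.1, 4.7]
grip_width: 0.641
time_s: 13.15
eef_pos: [533.3, 29.4, 4.7]
ee_rot: [0.611, -0.611, 0.356, -0.357]
force: [-1.4, -2.2, 5.3]
grip_width: 0.644
time_s: 13.98
eef_pos: [532.3, 29.8, 130.7]
ee_rot: [-0.611, 0.611, -0.357, 0.356]
force: [0.4, 0.3, -0.4]
grip_width: 0.997
delta [20.31  0.05  2.03] twist [ 0.001  0.051 -0.001] t 13.98 tcp [532.3  29.8 130.7] J6 [-0.16  0.43  1.61  0.    1.1   0.89]
```

The third unit is good too (0.644, about 54.7 mm). Back to the tired one.

```bash
python3 -m handwheel '[{"delta_pos":[2,0,0.2],"twist":[0,0.05,0],"jaw":1},{"delta_pos":[5,0,0.5],"twist":[0,0.05,0],"jaw":1},{"delta_pos":[8.5,0,0.85],"twist":[0,0.05,0],"jaw":1},{"delta_pos":[12,0,1.2],"twist":[0,0.05,0],"jaw":1},{"delta_pos":[15.5,0,1.5],"twist":[0,0.05,0],"jaw":1},{"delta_pos":[18.5,0,1.8],"twist":[0,0.05,0],"jaw":1},{"delta_pos":[20.3,0,2],"twist":[0,0.05,0],"jaw":1},{"delta_pos":[20.3,0,2],"twist":[0,0.05,0],"jaw":1},{"delta_pos":[20.3,0,2],"twist":[0,0.05,0],"jaw":1},{"delta_pos":[20.3,0,2],"twist":[0,0.05,0],"jaw":1}]' 10
python3 - <<'E'
from h import *
c=cap('wrist','w11');f=c['frame']
cv2.imwrite('pics/w11z.png',cv2.resize(f[100:400,160:500,::-1],None,fx=2,fy=2,interpolation=cv2.INTER_CUBIC))
E
```

```text
time_s: 14.82
eef_pos: [649.9, -136.4, 129.6]
ee_rot: [0.602, -0.602, 0.371, -0.371]
force: [-0.3, 0.0, 0.5]
grip_width: 1.001
```

View pics/w11z.png

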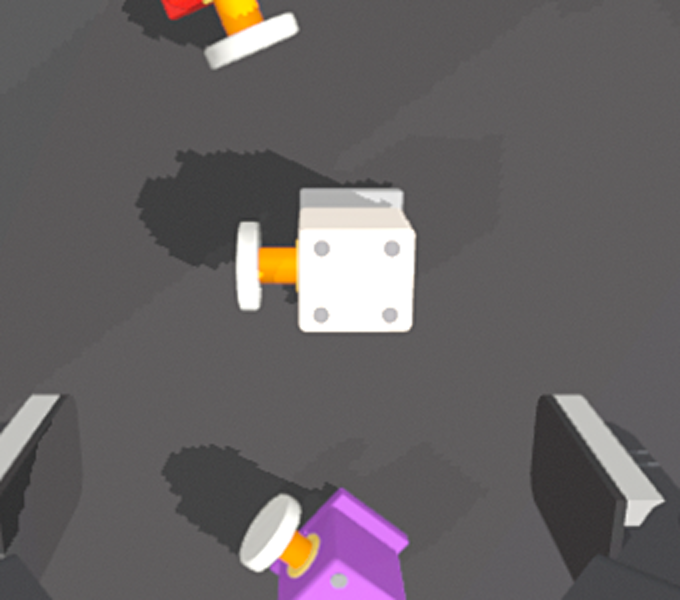

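```bash
python3 - <<'E'
from h import *
m,a=dots('w11',[(321,248),(392,248),(321,315),(390,315)],2,(160,100))
u=np.array([np.cos(np.radians(a)),np.sin(np.radians(a))]); m=m-2*u
go((*m,4.5),a)
E
```

```text
axis 116.66 sep 22.2 block [ 656.4 -149.1] mid [ 651.9 -140.2]
delta [ 6.500e-01  1.252e+01 -1.000e-02] twist [ 0.  0. -0.] t 14.87 tcp [ 650.  -136.1  129.7] J6 [-0.38  0.7   1.16  0.    1.28  0.72]
```

```bash
python3 -m handwheel '[{"delta_pos":[0.65,2,0],"twist":[0,0,0],"jaw":1},{"delta_pos":[0.65,4.5,0],"twist":[0,0,0],"jaw":1},{"delta_pos":[0.65,7,0],"twist":[0,0,0],"jaw":1},{"delta_pos":[0.65,9,0],"twist":[0,0,0],"jaw":1},{"delta_pos":[0.65,10.5,0],"twist":[0,0,0],"jaw":1},{"delta_pos":[0.65,11.7,0],"twist":[0,0,0],"jaw":1},{"delta_pos":[0.65,12.3,0],"twist":[0,0,0],"jaw":1},{"delta_pos":[0.65,12.5,0],"twist":[0,0,0],"jaw":1},{"delta_pos":[0.65,12.5,0],"twist":[0,0,0],"jaw":1},{"delta_pos":[0.65,12.5,0],"twist":[0,0,0],"jaw":1}]' 10
python3 -m handwheel '[{"delta_pos":[0,0,0],"twist":[0,0,0],"jaw":0.85},{"delta_pos":[0,0,0],"twist":[0,0,0],"jaw":0.75},{"delta_pos":[0,0,0],"twist":[0,0,0],"jaw":0.7},{"delta_pos":[0,0,0],"twist":[0,0,0],"jaw":0.65},{"delta_pos":[0,0,0],"twist":[0,0,0],"jaw":0.6},{"delta_pos":[0,0,0],"twist":[0,0,0],"jaw":0.5},{"delta_pos":[0,0,0],"twist":[0,0,0],"jaw":0.4},{"delta_pos":[0,0,0],"twist":[0,0,0],"jaw":0.4},{"delta_pos":[0,0,0],"twist":[0,0,0],"jaw":0.4},{"delta_pos":[0,0,0],"twist":[0,0,0],"jaw":0.4}]' 10
python3 - <<'E'
from h import *
cap('wrist','w12'); go((650,-137,60)) ; print(telemetry.sense()['grip_width'])
E
```

```text
time_s: 15.7
eef_pos: [653.8, -143.0, 5.4]
ee_rot: [0.602, -0.602, 0.371, -0.372]
force: [-0.3, -0.8, 0.1]
grip_width: 1.001
time_s: 16.53
eef_pos: [654.4, -144.2, 5.9]
ee_rot: [-0.602, 0.602, -0.37, 0.373]
force: [1.7, -4.0, 6.8]
grip_width: 0.508
delta [-0.82 -5.42 -0.06] twist None t 16.58 tcp [ 654.4 -144.2    5.9] J6 [-0.39  0.85  1.23 -0.    1.06  0.72]
0.5087992238188838
```

View pics/w12.png

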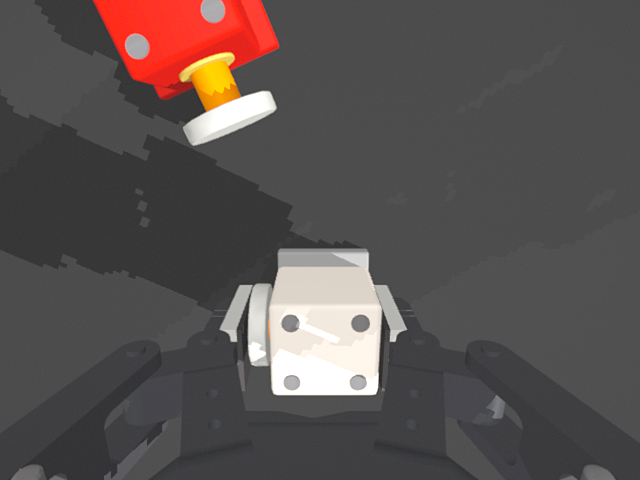

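The tired unit is fully in (0.508). Lift gently at the same grip.

```bash
python3 -m handwheel '[{"delta_pos":[0,-0.2,0],"twist":[0,0,0],"jaw":0.4},{"delta_pos":[0,-0.6,0],"twist":[0,0,0],"jaw":0.4},{"delta_pos":[0,-1.3,0],"twist":[0,0,0],"jaw":0.4},{"delta_pos":[0,-2.3,0],"twist":[0,0,0],"jaw":0.4},{"delta_pos":[0,-3.5,0],"twist":[0,0,0],"jaw":0.4},{"delta_pos":[0,-4.7,0],"twist":[0,0,0],"jaw":0.4},{"delta_pos":[0,-5.9,0],"twist":[0,0,0],"jaw":0.4},{"delta_pos":[0,-7,0],"twist":[0,0,0],"jaw":0.4},{"delta_pos":[0,-7.7,0],"twist":[0,0,0],"jaw":0.4},{"delta_pos":[0,-8,0],"twist":[0,0,0],"jaw":0.4}]' 10
python3 - <<'E'
from h import *
cap('wrist','w13'); go((536.5,287,85),104) ; go((536.5,287,85),116); print(telemetry.sense()['grip_width'])
E
```

```text
time_s: 17.42
eef_pos: [653.7, -143.2, 86.1]
ee_rot: [0.602, -0.602, 0.371, -0.372]
force: [-0.6, -0.5, -1.9]
grip_width: 0.511
delta [-4.371e+01  3.000e-02  8.810e+00] twist [-0.001  0.22   0.001] t 17.47 tcp [ 653.7 -143.2   85.8] J6 [-0.39  0.76  1.18  0.    1.2   0.72]
delta [-4.371e+01  3.000e-02  8.810e+00] twist [-0.001  0.011  0.001] t 17.47 tcp [ 653.7 -143.2   85.8] J6 [-0.39  0.76  1.18  0.    1.2   0.72]
0.5089153548429952
```

View pics/w13.png

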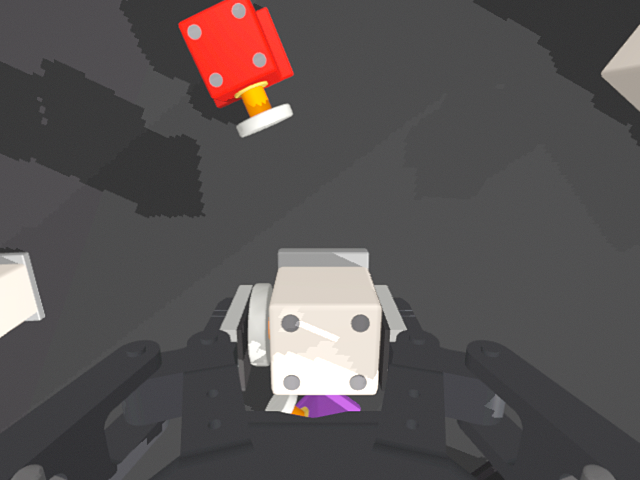

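```bash
python3 -m handwheel '[{"delta_pos":[-0.3,0,0.06],"twist":[0,0,0],"jaw":0.4},{"delta_pos":[-1,0,0.2],"twist":[0,0,0],"jaw":0.4},{"delta_pos":[-2.2,0,0.44],"twist":[0,0,0],"jaw":0.4},{"delta_pos":[-4,0,0.8],"twist":[0,0,0],"jaw":0.4},{"delta_pos":[-6.2,0,1.25],"twist":[0,0,0],"jaw":0.4},{"delta_pos":[-8.4,0,1.7],"twist":[0,0,0],"jaw":0.4},{"delta_pos":[-10.6,0,2.1],"twist":[0,0,0],"jaw":0.4},{"delta_pos":[-12.8,0,2.6],"twist":[0,0,0],"jaw":0.4},{"delta_pos":[-15,0,3],"twist":[0,0,0],"jaw":0.4},{"delta_pos":[-17.2,0,3.5],"twist":[0,0,0],"jaw":0.4}]' 10
python3 -m handwheel '[{"delta_pos":[-2.2,0,0.44],"twist":[0,0,0],"jaw":0.4},{"delta_pos":[-4.4,0,0.9],"twist":[0,0,0],"jaw":0.4},{"delta_pos":[-6.6,0,1.3],"twist":[0,0,0],"jaw":0.4},{"delta_pos":[-8.8,0,1.8],"twist":[0,0,0],"jaw":0.4},{"delta_pos":[-11,0,2.2],"twist":[0,0,0],"jaw":0.4},{"delta_pos":[-13.2,0,2.6],"twist":[0,0,0],"jaw":0.4},{"delta_pos":[-15.4,0,3.1],"twist":[0,0,0],"jaw":0.4},{"delta_pos":[-17.6,0,3.5],"twist":[0,0,0],"jaw":0.4},{"delta_pos":[-19.8,0,4],"twist":[0,0,0],"jaw":0.4},{"delta_pos":[-21.5,0,4.3],"twist":[0,0,0],"jaw":0.4}]' 10
python3 -m handwheel '[{"delta_pos":[-1.7,0,0.3],"twist":[0,0,0],"jaw":0.4},{"delta_pos":[-3,0,0.6],"twist":[0,0,0],"jaw":0.4},{"delta_pos":[-4,0,0.8],"twist":[0,0,0],"jaw":0.4},{"delta_pos":[-4.7,0,0.95],"twist":[0,0,0],"jaw":0.4},{"delta_pos":[-5,0,1],"twist":[0,0,0],"jaw":0.4},{"delta_pos":[-5,0,1],"twist":[0,0,0],"jaw":0.4},{"delta_pos":[-5,0,1],"twist":[0,0,0],"jaw":0.4},{"delta_pos":[-5,0,1],"twist":[0,0,0],"jaw":0.4},{"delta_pos":[-5,0,1],"twist":[0,0,0],"jaw":0.4},{"delta_pos":[-5,0,1],"twist":[0,0,0],"jaw":0.4}]' 10
python3 - <<'E'
from h import *
cap('wrist','w14'); cap('top','top1'); go((536.5,287,10.5),116); print(telemetry.sense()['grip_width'])
E
```

```text
time_s: 18.3
eef_pos: [606.2, 28.6, 83.9]
ee_rot: [-0.602, 0.602, -0.372, 0.371]
force: [0.7, -0.1, -1.5]
grip_width: 0.514
time_s: 19.13
eef_pos: [547.9, 240.3, 83.9]
ee_rot: [-0.602, 0.602, -0.371, 0.371]
force: [-0.4, -0.2, -2.5]
grip_width: 0.509
time_s: 19.97
eef_pos: [536.3, 286.6, 84.3]
ee_rot: [-0.602, 0.602, -0.372, 0.372]
force: [-0.7, -0.6, -1.8]
grip_width: 0.51
delta [-0.    7.38  0.04] twist [-0.     0.011  0.   ] t 20.07 tcp [536.2 286.8  84.3] J6 [ 0.3   0.63  1.41 -0.    1.1   1.41]
0.5081523540611215
```

View pics/w14.png

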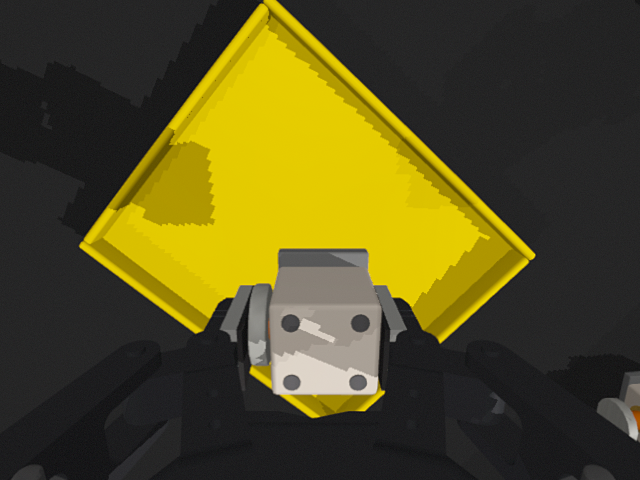

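View pics/top1.png

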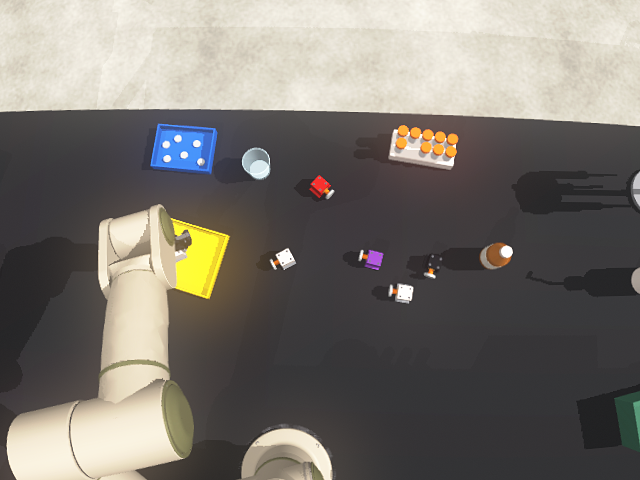

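```bash
python3 - <<'E'
from h import *
p=onplane(ld('w14'),[(265,3),(83,244),(533,257)],22);print(p.round(1), 'centre',(p[1]+p[2])[:2]/2, np.linalg.norm(p[0]-p[1]),np.linalg.norm(p[0]-p[2]))
E
```

```text
[[639.3 365.4  22. ]
 [483.  407.4  22. ]
 [590.7 174.7  22. ]] centre [536.83967546 291.03705093] 161.83566109977338 196.80668509386584
```

```bash
python3 -m handwheel '[{"delta_pos":[0,0.3,0],"twist":[0,0,0],"jaw":0.4},{"delta_pos":[0,1,0],"twist":[0,0,0],"jaw":0.4},{"delta_pos":[0,2,0],"twist":[0,0,0],"jaw":0.4},{"delta_pos":[0,3.2,0],"twist":[0,0,0],"jaw":0.4},{"delta_pos":[0,4.4,0],"twist":[0,0,0],"jaw":0.4},{"delta_pos":[0,5.5,0],"twist":[0,0,0],"jaw":0.4},{"delta_pos":[0,6.3,0],"twist":[0,0,0],"jaw":0.4},{"delta_pos":[0,6.7,0],"twist":[0,0,0],"jaw":0.4},{"delta_pos":[0,6.9,0],"twist":[0,0,0],"jaw":0.4},{"delta_pos":[0,7.0,0],"twist":[0,0,0],"jaw":0.4}]' 10
python3 -m handwheel '[{"delta_pos":[0,0.05,0],"twist":[0,0,0],"jaw":0.4},{"delta_pos":[0,0.1,0],"twist":[0,0,0],"jaw":0.4},{"delta_pos":[0,0.15,0],"twist":[0,0,0],"jaw":0.4},{"delta_pos":[0,0.2,0],"twist":[0,0,0],"jaw":0.4},{"delta_pos":[0,0.25,0],"twist":[0,0,0],"jaw":0.4},{"delta_pos":[0,0.3,0],"twist":[0,0,0],"jaw":0.4},{"delta_pos":[0,0.3,0],"twist":[0,0,0],"jaw":0.4},{"delta_pos":[0,0.3,0],"twist":[0,0,0],"jaw":0.4},{"delta_pos":[0,0.3,0],"twist":[0,0,0],"jaw":0.4},{"delta_pos":[0,0.3,0],"twist":[0,0,0],"jaw":0.4}]' 10
```

```text
time_s: 20.9
eef_pos: [536.1, 287.1, 14.1]
ee_rot: [0.602, -0.602, 0.371, -0.371]
force: [-0.5, -0.6, -2.0]
grip_width: 0.513
time_s: 21.73
eef_pos: [536.1, 287.1, 11.3]
ee_rot: [0.602, -0.602, 0.371, -0.371]
force: [-0.5, -0.3, -0.9]
grip_width: 0.505
```

```bash
python3 -m handwheel '[{"delta_pos":[0,0.02,0],"twist":[0,0,0],"jaw":0.4},{"delta_pos":[0,0.04,0],"twist":[0,0,0],"jaw":0.4},{"delta_pos":[0,0.06,0],"twist":[0,0,0],"jaw":0.4},{"delta_pos":[0,0.08,0],"twist":[0,0,0],"jaw":0.4},{"delta_pos":[0,0.1,0],"twist":[0,0,0],"jaw":0.4},{"delta_pos":[0,0.1,0],"twist":[0,0,0],"jaw":0.4},{"delta_pos":[0,0.1,0],"twist":[0,0,0],"jaw":0.4},{"delta_pos":[0,0.1,0],"twist":[0,0,0],"jaw":0.4},{"delta_pos":[0,0.1,0],"twist":[0,0,0],"jaw":0.4},{"delta_pos":[0,0.1,0],"twist":[0,0,0],"jaw":0.4}]' 10; python3 -c "
from h import *
cap('wrist','w15')"
```

```text
time_s: 22.57
eef_pos: [536.1, 287.1, 10.8]
ee_rot: [0.602, -0.602, 0.371, -0.371]
force: [-2.4, -2.1, 5.8]
grip_width: 0.51
```

View pics/w15.png

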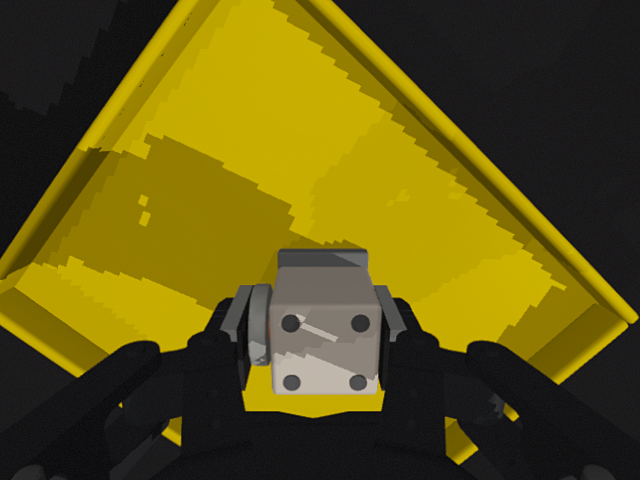

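Seated on the tray floor (contact +5.8 N). Let go slowly and rise.

```bash
python3 -m handwheel '[{"delta_pos":[0,0,0],"twist":[0,0,0],"jaw":0.55},{"delta_pos":[0,0,0],"twist":[0,0,0],"jaw":0.6},{"delta_pos":[0,0,0],"twist":[0,0,0],"jaw":0.65},{"delta_pos":[0,0,0],"twist":[0,0,0],"jaw":0.7},{"delta_pos":[0,0,0],"twist":[0,0,0],"jaw":0.75},{"delta_pos":[0,0,0],"twist":[0,0,0],"jaw":0.8},{"delta_pos":[0,0,0],"twist":[0,0,0],"jaw":0.85},{"delta_pos":[0,0,0],"twist":[0,0,0],"jaw":0.9},{"delta_pos":[0,0,0],"twist":[0,0,0],"jaw":0.9},{"delta_pos":[0,0,0],"twist":[0,0,0],"jaw":0.9}]' 10
python3 -m handwheel '[{"delta_pos":[0,-0.5,0],"twist":[0,0,0],"jaw":0.9},{"delta_pos":[0,-2,0],"twist":[0,0,0],"jaw":0.9},{"delta_pos":[0,-4,0],"twist":[0,0,0],"jaw":0.9},{"delta_pos":[0,-7,0],"twist":[0,0,0],"jaw":0.9},{"delta_pos":[0,-10,0],"twist":[0,0,0],"jaw":0.9},{"delta_pos":[0,-13,0],"twist":[0,0,0],"jaw":0.9},{"delta_pos":[0,-15,0],"twist":[0,0,0],"jaw":0.9},{"delta_pos":[0,-16,0],"twist":[0,0,0],"jaw":0.9},{"delta_pos":[0,-16,0],"twist":[0,0,0],"jaw":0.9},{"delta_pos":[0,-16,0],"twist":[0,0,0],"jaw":0.9}]' 10
python3 -c "
from h import *
cap('wrist','w16');cap('scene','scene2');a=cap('top','top2')
b=ld('top0')
for t,c in(('b',b),('a',a)):
  hsv=cv2.cvtColor(c['frame'],cv2.COLOR_RGB2HSV); w=((hsv[:,:,1]<40)&(hsv[:,:,2]>205)).astype(np.uint8)
  n,l,s,ce=cv2.connectedComponentsWithStats(w)
  print(t,[(ce[i].round(1).tolist(),int(s[i,4])) for i in range(1,n) if 100<s[i,4]<400 and 240<ce[i,1]<320 and 250<ce[i,0]<520])"
```

```text
time_s: 23.45
eef_pos: [536.0, 287.1, 10.3]
ee_rot: [0.602, -0.602, 0.371, -0.371]
force: [-0.1, 0.8, 0.1]
grip_width: 0.902
time_s: 24.28
eef_pos: [535.8, 287.0, 169.5]
ee_rot: [-0.601, 0.602, -0.372, 0.371]
force: [0.2, -0.8, -0.1]
grip_width: 0.901
b [([506.4, 251.1], 104), ([284.9, 257.2], 189), ([405.2, 292.1], 198)]
a [([506.3, 251.2], 106), ([284.8, 256.8], 175), ([404.6, 292.0], 198)]
```

View pics/w16.png

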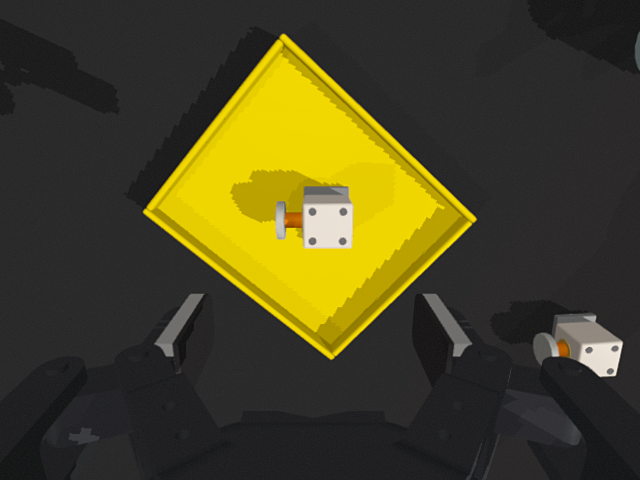

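View pics/scene2.png

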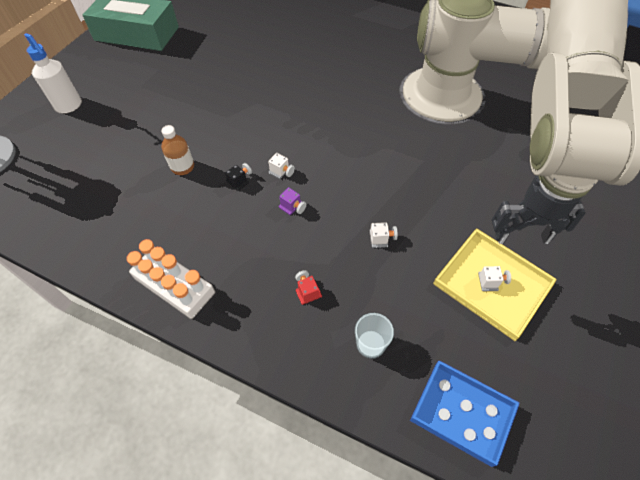

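The unit stands upright on its foot in the middle of the tray, at wrist pixel (327,220). The good units, bottle and beaker are in place and the gripper is clear.

```bash
python3 -c "
from rig import ctrl
print(ctrl.finish_job())"
```

```text
the job is handed in; nothing more can be done
None
```

The tired unit is standing on its foot in the middle of the yellow tray, let go, and the job is handed in at about 24 s of the 64 s allowed.

- **Squeeze tests:** I squeezed all three units at the same 10 N setting. The units at about (458, -272) and (533, 30) mm held at 0.64 opening (about 54.5 mm), so they are good. The one at (652, -140) mm closed to 0.51 (about 43 mm, plunger fully in), so it is the tired one. I let it go to test the third unit, then gripped it again at 10 N.
- **Carry:** The grip opening stayed at about 0.51 the whole way and the unit did not slip. It touched the tray floor at about 6 N before release.
- **Last checks:** The final pictures show the tired unit upright and the gripper clear of it. The bottle and beaker look undisturbed. In the top view, the good units' tops are within about 0.6 pixel (about 1.5 mm) of where they started.
- **What disagreed:** The wrist camera's estimate of unit centres was about 2 mm off. The first squeeze slid that good unit about 2 mm along its length, and I corrected for the offset on the later grips. The good units read about 1.5 mm under 56 mm and the tired one about 1 mm under 44 mm. I put this down to the opening scale.

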